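# Open the hold-down arm of a test cell and hold it up

## Robot

A 7-joint arm with a two-finger parallel gripper is mounted at the origin on the work surface. World frame = base frame: x ahead of the robot, y to its left, z up, the work surface at z = 0. Lengths are in m, angles in rad, forces in N, time in s.
With the tool pointing down it reaches from about 0.425 to 0.95 m from the base axis. Payload 16.7 kg.
Tool frame: the origin (TCP) lies between the finger pads; the fingertips stand bot.finger_overhang ahead of it and the grasp point (between the pads) lies 3 mm ahead of it (bot.finger_overhang is the distance from the TCP to the fingertips, in m); z points along the fingers, y is the line along which they close (so a half turn about z gives the same grasp; the last joint's range is limited). The gripper opens to 94 mm and grips with 3 to 60 N. Pads are 16 mm wide; open, the fingers measure 119 mm over their backs; the gripper's body (75 mm by 177 mm) begins 78 mm behind the grasp point.
Start: joints at [0.954, 0.426, 0.074, 1.606, -0.034, 1.111, -0.067], TCP at [0.304, -0.602, 0.205] pointing down, gripper open.
Joint ranges: [-2.85, 2.85], [-0.5, 2.14], [-1.23, 1.37], [0.21, 2.46], [-1.02, 4.16], [0.16, 2.05], [-2.73, 2.73]. Speed limits (rad/s): [1.89, 1.89, 2.39, 2.39, 3.01, 3.01, 3.01].

## Interface

Orientations are given as a unit quaternion [x, y, z, w].
In Python, from workcell import sensors, optics, bot gives the robot as it stands.
- The arm moves only by the tool jog_arm, never from a script. Its argument "plan" is text: rows parted by semicolons, each of 7 numbers parted by spaces: the shift along the tool's x, y, z in m, then the turn, a rotation vector about the tool's x, y, z in degrees, then the closure in counts, from 0 (fully open) to 255 (shut). In form: x y z rx ry rz hand; .... A call has 1 to 10 rows; each row shifts and turns the commanded pose from where the row before left it, along the tool's axes as they then stand; what a row does not reach is not made up. A row lasts 1/10 s, in which the tool goes at most 50 mm and 8.59 degrees, less where a joint would pass 70% of its speed; a pose out of reach is approached as far as the arm can. A call is refused whole if a number of a shift passes 0.05 or a number of a turn 8.59, either way. A call with a gripper value outside its range is refused whole. The fingers move at their own pace and stop on an object; "grip_force" is the grip in N (left out, the last holds). Time passes only in rows, so rows that do not move let the fingers close. It gives the time, the measured TCP pose, the force, the opening and the grip force at its end, in the units of the state.
- sensors.get_state(): the state, without advancing time (a new reading comes with each control period).
- optics.grab_frame(name): name is "scene" or "top" or "wrist"; returns a dict with "pixels" (480x640x3 uint8, blue, green, red), "fovy" (degrees; the focal length in pixels is half the picture's height over the tangent of half this angle, whatever the lens; pixels are square), "cx", "cy" (the principal point, pixels), "k1" (the pictures are not rectified: a ray, as slopes to the right and down, at radius r is drawn at 1 + k1 r^2 times it, then the intrinsics apply), "R" (3x3) and "t" (3): a world point X has camera coordinates R X + t. Camera axes: x right, y down, z forward; pixel columns grow to the right and rows downward; lengths in m; the calibration is good to about 2 mm. A picture is of the moment at which its call begins. There is no depth.
- bot.job_done(): hands the job in; it is judged then, once.
The state is a dict: "time": time; "joint_positions": joint angles; "qd": joint speeds; "joint_torque": joint torques, N m; "tool_pos": TCP position; "eef_rot": TCP orientation; "contact_force": force on the tool from outside, world axes, zero at the start; "moment": the same for the moment, N m; "width": finger opening in m; "grasp_force": force on a finger pad.
Only numpy, scipy, OpenCV 4.12 (cv2) and the standard library are available. Lean on these libraries where they do the work, as an engineer would, in place of code of your own. Each camera call takes 0.05 s, during which the arm holds its last target. There are 200 camera calls.

## Task

The gas test cell in the bench station is to be swapped, so open its hold-down arm and hold it up for a colleague: pull the red latch knob sideways, away from the arm, against its spring until the bolt is out of the keeper post, then lift the arm by that knob up off the ball on the cell's lid. Finish while still holding the arm up by the knob with the gripper, at about 35 degrees, and do not let go or put anything down. Leave the cell seated in its place, and do not disturb the jar, the gasket and the spanner lying beside the station.

Things in the scene. Friction and masses are not known exactly. Their poses are not given: they have to be found in the camera images.
- knob_grip (a point): mid-waist of the red latch knob, on its axis, 120 mm above the table at first. Waist 21 mm across, 30 long, lying along y; 36 mm head at the +y end, 30 mm collar at the -y end. y: pull direction, away from the arm (arm's middle 59 mm to -y). x: along the arm to the hinge. Slides with the latch, swings with the arm. 60 mm free to either side along x, 100 below, open above
- hinge_axis (a point): fixed point on the arm's hinge axis, mid-width of the arm, 120 mm above the table. y: hinge axis, level, same way as the pull. x: level, from the knob end to the hinge. With the arm down the knob's waist is at x -225, y +59 mm here (y +71 mm, latch fully pulled); it swings on a 225 mm radius
- hold_arm (a joint): angle of the blue hold-down arm (bar 258 x 26 x 28 mm, about 0.7 kg with its latch), rad: 0 = down, socket resting on the cell's ball; grows as the knob end rises (0.61 = 35 degrees, knob 129 mm higher), stop at 1.25. Swings easily, falls when let go; about 4 N upward at the knob carries it. Bolt home: it rises only about 0.01
- latch (a joint): how far the bolt is pulled, m: 0 = home, 8 mm deep in the steel keeper post on the arm's -y side; clear of it from 0.008; 0.012 = fully pulled (stop). The spring pulls back with 6 N at 0, 10 N at 0.012. Once the knob is 30 mm higher, the bolt is above the post and may go back or stay pulled
- knob: the red latch knob; origin mid-waist, as point knob_grip. It turns freely about its own y axis on the bolt's stem, so it can stay square in the gripper while the arm swings
- cell: steel gas test cell, loose, 0.9 kg, standing in three dowels on the base plate under the middle of the arm; 80 mm across, 94 mm high with the 24 mm brass ball on top of its lid; origin at the centre of its underside, z up
- jar_mid (a point): bystander: capped amber glass jar, 48 mm across, 85 mm high, upright on the table beside the station; this point is at its middle
- gasket: bystander: green flat gasket ring, 72 mm across, 10 mm thick, lying on the table; origin at the centre of its underside
- spanner: bystander: steel spanner 170 mm long lying along its x axis on the table, on the keeper post's side of the station; origin mid-length at its underside
- socket (a point): bottom of the ball socket on the underside of the arm, 125 mm from the hinge axis; with the arm down it sits on the ball
- ball_top (a point): top of the brass ball (24 mm) on the cell's lid, 106 mm above the table
There are look-alikes about, which are no part of the job. Several things have the shape of the cell; the one meant has the colours described above.

How it is judged:
By the outcome, as a careful person would: the job done as asked, in the order asked, and still so for the second after the job is handed in, while the arm keeps its last pose, push and grip.
It also fails if it takes over 35 s, if anything falls off the work surface, if the arm or the gripper's body presses on something with over 40 N, if the wrist force passes 120 N, or if a joint passes its speed limit or range.

## Working session

There is one attempt and no reset: what is moved stays moved. The work goes in short steps, Python scripts to look and compute and a tool call to move; the robot and the scene stay as the last step left them, time stands still between calls to the robot, and variables do not carry over. Pictures are saved under pics/ and viewed, at most 10 in all, crops included, and the job is handed in when it is done.

Besides the shell and the picture viewer there is one more tool, called after "Emit:" as a command line: name --argument value ..., lists and objects as JSON in quotes. jog_arm: Moves the arm, as the interface text tells. Its arguments: {"type":"object","properties":{"plan":{"type":"string"},"grip_force":{"type":"number"}},"required":["plan"]}

```bash
ls; mkdir -p pics
python3 - <<'E'
from workcell import sensors, optics, bot
import cv2
print(sensors.get_state(), bot.finger_overhang)
for n in ("scene","top"):
    f=optics.grab_frame(n); cv2.imwrite(f"pics/{n}0.png",f["pixels"])
    print(n,{k:f[k] for k in f if k!="pixels"})
E
```

```text
pics
{'time': 0.0, 'joint_positions': array([ 0.95349195,  0.4267048 ,  0.07387733,  1.60662355, -0.0340999 ,
        1.11076201, -0.06712916]), 'qd': array([ 0.00086825,  0.00131918, -0.00024711, -0.00083872, -0.00076642,
        0.00119023,  0.00149739]), 'joint_torque': array([-1.87915088e-03, -9.35832453e+01,  3.66522096e+00, -4.54198194e+01,
       -4.89782926e-02,  2.01190700e-02,  1.49653888e-04]), 'tool_pos': array([ 0.30413684, -0.602112  ,  0.20398724]), 'eef_rot': array([ 9.72779078e-01,  2.31733645e-01, -1.92002637e-04, -5.88242746e-04]), 'contact_force': array([-0.58260067, -0.00214194, -0.06288803]), 'moment': array([ 0.03677911, -0.06215658,  0.02014972]), 'grasp_force': 0.0, 'width': 0.093928554364992} 0.022
scene {'fovy': 57.50584794415084, 'cx': 319.4742490782603, 'cy': 231.16746415666722, 'k1': -0.0661416434389526, 'R': array([[-0.35713728,  0.93403031, -0.00635191],
       [ 0.47036109,  0.17396447, -0.8651571 ],
       [-0.80697795, -0.31196755, -0.50146071]]), 't': array([ 0.16883199, -0.21146408,  1.29989026])}
top {'fovy': 47.403334167381, 'cx': 315.79063261684075, 'cy': 244.35389924438394, 'k1': -0.022316449922606573, 'R': array([[ 0.01697013, -0.99939225, -0.03044909],
       [-0.98887669, -0.01227535, -0.14823022],
       [ 0.14776636,  0.03262588, -0.98848402]]), 't': array([0.06007908, 0.64748607, 0.89236102])}
```

View pics/scene0.png

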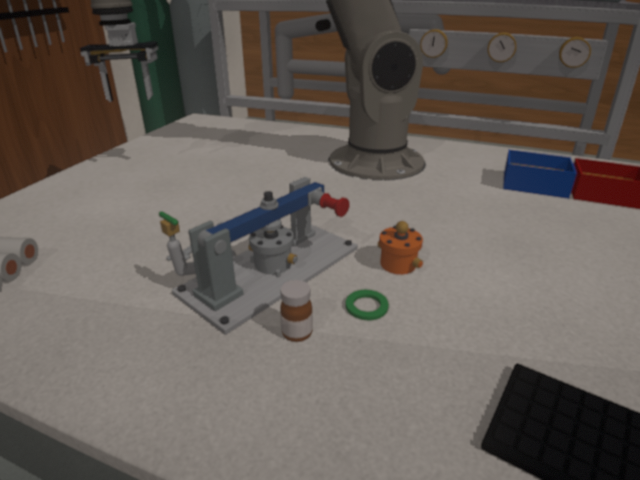

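View pics/top0.png

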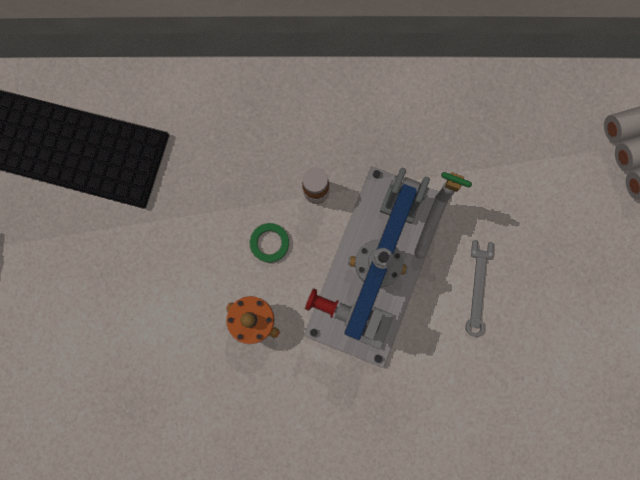

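The scene view shows the knob at about (335,204). In the top view it is at about (322,303), the hinge end of the arm at about (408,195), the jar at (316,185) and the orange look-alike at (250,320). I'll enlarge the knob and arm.

Run:
```python
import cv2,numpy as np
a=cv2.imread("pics/scene0.png")[175:235,290:370]; b=cv2.imread("pics/top0.png")[275:335,290:370]
r=lambda i:cv2.resize(i,None,fx=7,fy=7,interpolation=cv2.INTER_CUBIC)[:, :]
o=np.hstack([cv2.resize(x,(400,300),interpolation=cv2.INTER_CUBIC) for x in(a,b)])
c=cv2.imread("pics/top0.png")[160:220,370:450];d=cv2.imread("pics/scene0.png")[180:240,180:260]
o=np.vstack([o,np.hstack([cv2.resize(x,(400,300),interpolation=cv2.INTER_CUBIC) for x in(d,c)])])
cv2.imwrite("pics/crop.png",o)
for n in("scene0","top0"):
    i=cv2.cvtColor(cv2.imread(f"pics/{n}.png"),cv2.COLOR_BGR2HSV)
    m=((i[...,0]<8)|(i[...,0]>172))&(i[...,1]>150)&(i[...,2]>60)
    k,l,s,ce=cv2.connectedComponentsWithStats(m.astype(np.uint8))
    print(n,[(s[j],ce[j]) for j in range(1,k) if s[j][4]>40])
```

```text
scene0 [(array([ 573,  159,   67,   49, 2461], dtype=int32), array([607.60381959, 183.33807395])), (array([320, 194,  28,  21, 313], dtype=int32), array([334.81469649, 203.69009585]))]
top0 [(array([306, 290,  32,  27, 373], dtype=int32), array([320.6461126 , 303.20107239]))]
```

View pics/crop.png

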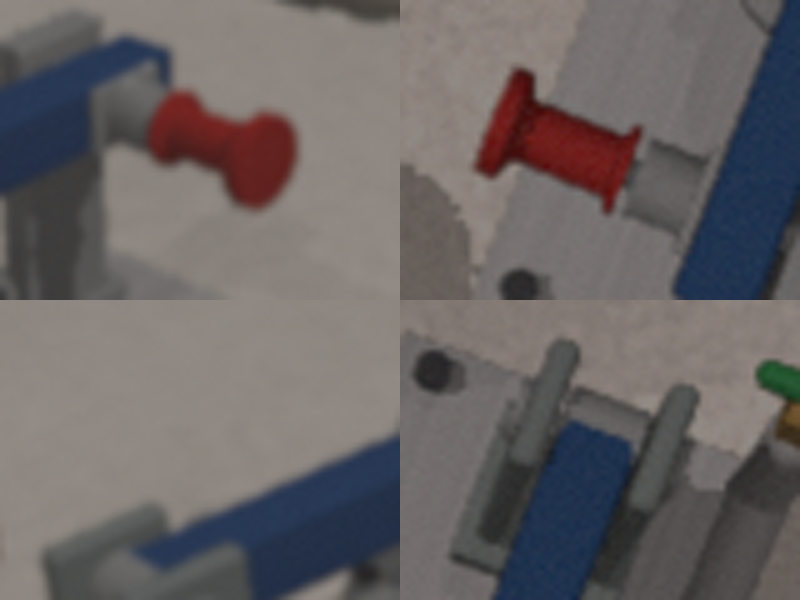

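The crops are 5x. The waist middle is at about (572,148) in the top crop, which is pixel (324.4,304.6). In the scene crop it is at about (212,140), pixel (332.4,203).

```bash
cat > h.py <<'E'
from workcell import sensors, optics, bot
import cv2,numpy as np
from scipy.spatial.transform import Rotation as Ro
def ray(f,p):
    F=240/np.tan(np.radians(f["fovy"]/2));K=np.array([[F,0,f["cx"]],[0,F,f["cy"]],[0,0,1]])
    u=cv2.undistortPoints(np.array(p,float).reshape(-1,1,2),K,np.array([f["k1"],0,0,0.]))[:,0]
    d=np.c_[u,np.ones(len(u))]@f["R"]; return -f["R"].T@f["t"],d/np.linalg.norm(d,axis=1)[:,None]
def plane(f,p,z):
    c,d=ray(f,p); return c+d*((z-c[2])/d[:,2])[:,None]
def tri(f,p,g,q):
    c,d=ray(f,p);e,h=ray(g,q);d=d[0];h=h[0]
    s=np.linalg.lstsq(np.c_[d,-h],e-c,rcond=None)[0];a,b=c+d*s[0],e+h*s[1]
    return (a+b)/2,np.linalg.norm(a-b)
E
python3 - <<'E'
from h import *
s=optics.grab_frame("scene");t=optics.grab_frame("top")
print(tri(s,[332.4,203],t,[324.4,304.6]))
print("top@.12",plane(t,[[324.4,304.6],[311,299],[334.4,309]],.12))
i=cv2.cvtColor(t["pixels"],cv2.COLOR_BGR2HSV)
m=(abs(i[...,0].astype(int)-110)<12)&(i[...,1]>140);m[:, :320]=0
k,l,st,ce=cv2.connectedComponentsWithStats(m.astype(np.uint8));j=1+np.argmax(st[1:,4]);v,u=np.where(l==j)
P=plane(t,np.c_[u,v],.134)[:,:2].astype(np.float32);r=cv2.minAreaRect(P);print(r);B=cv2.boxPoints(r);print(B)
E
```

```text
(array([0.54089761, 0.05200017, 0.11874756]), np.float64(0.0003799299171685057))
top@.12 [[0.54078631 0.05216015 0.12      ]
 [0.54919573 0.07330371 0.12      ]
 [0.53418956 0.03643718 0.12      ]]
((0.5466244220733643, -0.011068448424339294), (0.02367962896823883, 0.11476638168096542), 69.15052032470703)
[[ 0.4887848  -0.00170949]
 [ 0.59603614 -0.04255646]
 [ 0.60446405 -0.02042741]
 [ 0.4972127   0.02041957]]
```

Emit:
jog_arm --plan "0 0 -0.02 0 0 -8.35 120; 0 0 -0.02 0 0 -8.35 120; 0 0 -0.02 0 0 -8.35 120; 0 0 -0.02 0 0 -8.35 120; 0 0 -0.02 0 0 -8.3 120; 0 0 0 0 0 0 120; 0 0 0 0 0 0 120" --grip_force 20

```text
time: 0.9
tool_pos: [0.3042, -0.6025, 0.3044]
eef_rot: [0.827, 0.562, 0.0, 0.0]
contact_force: [-0.8, -0.6, -0.8]
width: 0.0499
grasp_force: 0.0
```

```bash
cat >> h.py <<'E'
def go(p):
    s=sensors.get_state();R=Ro.from_quat(s["eef_rot"])
    print("pos",s["tool_pos"],"toolx az",np.degrees(np.arctan2(R.as_matrix()[1,0],R.as_matrix()[0,0])),"tool z",R.as_matrix()[:,2],"shift",R.inv().apply(np.array(p)-s["tool_pos"]),"w",s["width"],"q",s["joint_positions"].round(2))
E
python3 - <<'E'
from h import *
t=optics.grab_frame("top")
i=cv2.cvtColor(t["pixels"],cv2.COLOR_BGR2HSV)
m=(abs(i[...,0].astype(int)-110)<12)&(i[...,1]>140);m[:, :340]=0;m[:, 425:]=0
v,u=np.where(m);P=plane(t,np.c_[u,v],.134)[:,:2].astype(np.float32);r=cv2.minAreaRect(P);print(len(u),r,cv2.fitLine(P,cv2.DIST_HUBER,0,.01,.01).ravel());print(cv2.boxPoints(r))
go([.5408,.0521,.25])
E
```

```text
2051 ((0.6107311248779297, -0.035418279469013214), (0.023913010954856873, 0.2513705790042877), 69.16653442382812) [ 0.9345844  -0.35574156  0.6077966  -0.03421539]
[[ 0.489011   -0.00189271]
 [ 0.7239465  -0.09129339]
 [ 0.73245126 -0.06894385]
 [ 0.49751574  0.02045683]]
pos [ 0.3040529  -0.60222488  0.3037295 ] toolx az 68.33432920579027 tool z [-5.22818153e-04  9.24219504e-04 -9.99999436e-01] shift [ 0.69546813 -0.02150352  0.05421043] w 0.04971324860440165 q [ 1.05  0.36 -0.06  1.48  0.02  1.3   0.61]
```

Emit:
jog_arm --plan "0.048 -0.002 0 0 0 0 120; 0.048 -0.002 0 0 0 0 120; 0.048 -0.002 0 0 0 0 120; 0.048 -0.002 0 0 0 0 120; 0.048 -0.002 0 0 0 0 120; 0.048 -0.002 0 0 0 0 120; 0.048 -0.002 0 0 0 0 120; 0.048 -0.002 0 0 0 0 120; 0.048 -0.002 0 0 0 0 120; 0.048 -0.002 0 0 0 0 120"

```text
time: 1.95
tool_pos: [0.4614, -0.1465, 0.3039]
eef_rot: [0.827, 0.562, -0.0, -0.0]
contact_force: [0.5, -1.1, 0.4]
width: 0.0497
grasp_force: 0.0
```

Emit:
jog_arm --plan "0.048 0 0 0 0 0 120; 0.048 0 0 0 0 0 120; 0.048 0 0 0 0 0 120; 0.04 0 0 0 0 0 120; 0.02 0 0 0 0 -0.8 120; 0 0 0 0 0 0 120; 0 0 0 0 0 0 120; 0 0 0 0 0 0 120"

```text
time: 2.75
tool_pos: [0.5361, 0.0396, 0.3043]
eef_rot: [0.823, 0.568, -0.0, 0.0]
contact_force: [-0.1, -0.4, -0.1]
width: 0.0501
grasp_force: 0.0
```

Run:
```python
from h import *
w=optics.grab_frame("wrist");cv2.imwrite("pics/w1.png",w["pixels"])
go([.5408,.0521,.25]);X=np.array([.5408,.0521,.12]);c=w["R"]@X+w["t"];F=240/np.tan(np.radians(w["fovy"]/2));print(w["k1"],c,F*c[:2]/c[2]*(1+w["k1"]*(c[0]**2+c[1]**2)/c[2]**2)+[w["cx"],w["cy"]])
```

```text
pos [0.53613861 0.03965624 0.30449858] toolx az 69.15302046102614 tool z [-3.35105453e-04 -4.82779438e-04 -9.99999827e-01] shift [ 1.33190675e-02 -6.44708443e-05  5.44910052e-02] w 0.04992708015653818 q [ 0.31  0.16 -0.56  1.76  0.09  1.25 -0.64]
-0.042688638022919 [ 4.62878373e-05 -3.53779261e-02  3.68199684e-01] [319.8066142  200.89155278]
```

View pics/w1.png

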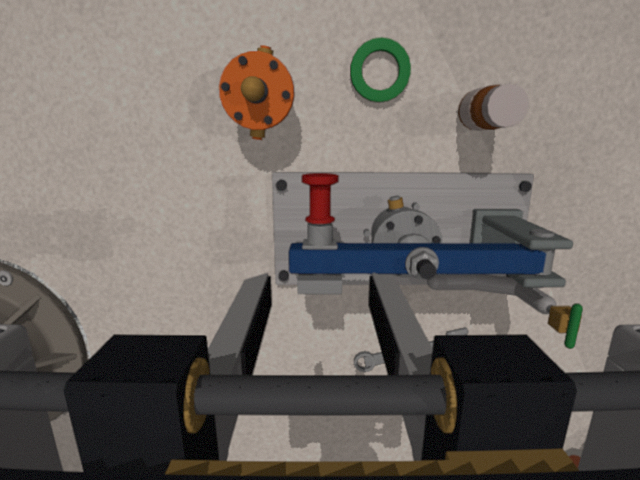

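The wrist view shows the knob's waist centred at about (320,200). The prediction was (319.8,200.9), so the gripper is aligned and I can go over and down.

Emit:
jog_arm --plan "0.0133 0 0.03 0 0 0 120; 0 0 0.04 0 0 0 120; 0 0 0.04 0 0 0 120; 0 0 0.03 0 0 0 120; 0 0 0.02 0 0 0 120; 0 0 0.0215 0 0 0 120; 0 0 0 0 0 0 120; 0 0 0 0 0 0 120; 0 0 0 0 0 0 120"

```text
time: 3.7
tool_pos: [0.5418, 0.0534, 0.1245]
eef_rot: [0.823, 0.568, 0.001, 0.0]
contact_force: [0.0, 0.0, -0.2]
width: 0.0498
grasp_force: 0.0
```

Emit:
jog_arm --plan "0 0 0 0 0 0 200; 0 0 0 0 0 0 255; 0 0 0 0 0 0 255; 0 0 0 0 0 0 255; 0 0 0 0 0 0 255; 0 0 0 0 0 0 255; 0 0 0 0 0 0 255" --grip_force 30

```text
time: 4.4
tool_pos: [0.5412, 0.0537, 0.1232]
eef_rot: [0.823, 0.569, 0.0, -0.0]
contact_force: [0.5, 0.3, 0.9]
width: 0.0165
grasp_force: 26.6
```

Run:
```python
from h import *
go([.5408,.0521,.123]);s=sensors.get_state();print(s["contact_force"],s["grasp_force"])
```

```text
pos [0.54118141 0.05373098 0.12321882] toolx az 69.30127842003408 tool z [ 7.87838697e-05  7.23920670e-05 -9.99999994e-01] shift [-0.00166054  0.00021967  0.00021867] w 0.016532205002079133 q [ 0.24  0.35 -0.54  1.95  0.23  0.9  -0.79]
[0.53408095 0.33099022 0.88247092] 26.58826768398285
```

Width reads 16.5 mm where 21 was expected, so I'll check the grasp.

Run:
```python
from h import *
w=optics.grab_frame("wrist")["pixels"];s=optics.grab_frame("scene")["pixels"]
o=np.hstack([cv2.resize(w[80:380,160:480],(400,375)),cv2.resize(s[165:240,290:370],(400,375),interpolation=cv2.INTER_CUBIC)])
cv2.imwrite("pics/c2.png",o)
```

```text
(no output)
```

View pics/c2.png

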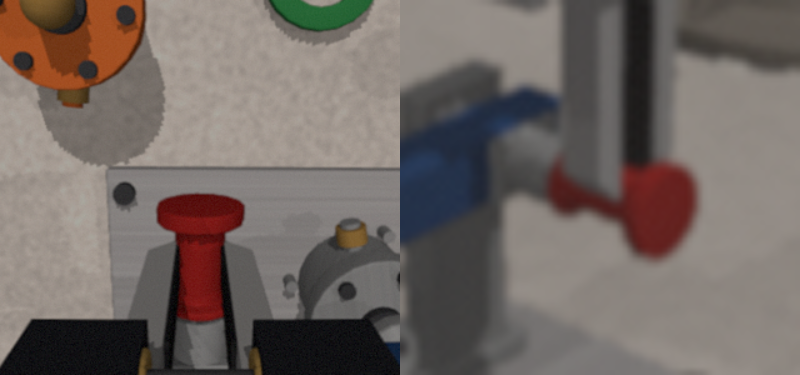

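Run:
```python
from h import *
s=sensors.get_state();f=optics.grab_frame("scene");R=Ro.from_quat(s["eef_rot"]);F=240/np.tan(np.radians(f["fovy"]/2))
def pr(X):
    c=f["R"]@X+f["t"];a=c[:2]/c[2];return F*a*(1+f["k1"]*(a@a))+[f["cx"],f["cy"]]
for n,p in dict(tcp=[0,0,0],knob=[0,0,.003],tipfrontR=[.008,-.009,.022],tipfrontL=[-.008,-.009,.022],tipBR=[.008,-.02,.022],tipBL=[-.008,-.02,.022]).items():
    x=pr(s["tool_pos"]+R.apply(p));print(n,x,"crop",(x-[290,165])*5+[400,0])
```

```text
tcp [333.38916263 200.98112482] crop [616.94581315 179.90562412]
knob [333.37365017 202.4815971 ] crop [616.86825084 187.40798552]
tipfrontR [339.81672132 211.46051838] crop [649.08360661 232.30259189]
tipfrontL [333.09616419 208.83043198] crop [615.48082095 219.15215991]
tipBR [343.60928636 209.37159435] crop [668.04643179 221.85797176]
tipBL [336.90524857 206.78796803] crop [634.52624287 208.93984014]
```

The fingers straddle the waist, but in the scene crop the tips end at about (600,195), which is just above the knob's axis. That fits the 16.5 mm chord, so I'm too high by about 22 mm. I'll reopen, go lower and regrip.

Emit:
jog_arm --plan "0 0 0 0 0 0 120; 0 0 0 0 0 0 120; 0 0 0 0 0 0 120; 0 0 0 0 0 0 120; -0.001 0 0.011 0 0 0 120; 0 0 0.011 0 0 0 120; 0 0 0 0 0 0 120; 0 0 0 0 0 0 120"

```text
time: 5.35
tool_pos: [0.5404, 0.0528, 0.1006]
eef_rot: [0.823, 0.569, -0.0, -0.0]
contact_force: [-0.4, 0.6, 0.1]
width: 0.0496
grasp_force: 0.0
```

Emit:
jog_arm --plan "0 0 0 0 0 0 200; 0 0 0 0 0 0 255; 0 0 0 0 0 0 255; 0 0 0 0 0 0 255; 0 0 0 0 0 0 255; 0 0 0 0 0 0 255; 0 0 0 0 0 0 255" --grip_force 30

```text
time: 6.05
tool_pos: [0.5408, 0.0528, 0.1013]
eef_rot: [0.823, 0.569, 0.0, 0.0]
contact_force: [0.4, 0.1, 0.8]
width: 0.0203
grasp_force: 30.0
```

Run:
```python
from h import *
go([.5408,.0521,.101]);s=sensors.get_state();print(s["contact_force"],s["grasp_force"])
s=optics.grab_frame("scene")["pixels"]
cv2.imwrite("pics/c3.png",cv2.resize(s[150:240,280:380],(800,720)[:2] if 0 else (660,594),interpolation=cv2.INTER_CUBIC))
```

```text
pos [0.54083398 0.05276635 0.10127052] toolx az 69.29623205534686 tool z [ 1.40034694e-04  6.85896120e-05 -9.99999988e-01] shift [-0.00063536  0.00020376  0.00027047] w 0.020273443438033237 q [ 0.23  0.38 -0.53  1.97  0.25  0.85 -0.81]
[0.36947403 0.06785816 0.77717387] 29.99934196472168
```

View pics/c3.png

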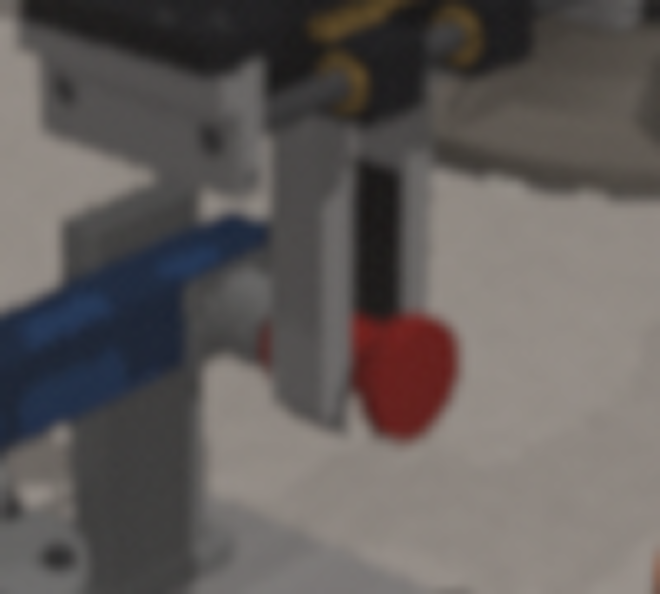

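Width is 20.3 mm and the fingertips now reach well below the waist, so the grasp is good. Next is the pull.

Emit:
jog_arm --plan "0 0 0 0 0 0 255; 0 0 0 0 0 0 255; 0.002 0 0 0 0 0 255; 0.002 0 0 0 0 0 255; 0.002 0 0 0 0 0 255; 0.002 0 0 0 0 0 255; 0.0015 0 0 0 0 0 255; 0.0015 0 0 0 0 0 255; 0 0 0 0 0 0 255; 0 0 0 0 0 0 255" --grip_force 40

```text
time: 7.1
tool_pos: [0.5441, 0.0614, 0.1009]
eef_rot: [0.823, 0.568, -0.001, 0.0]
contact_force: [-2.7, -8.5, 2.5]
width: 0.0198
grasp_force: 40.0
```

Run:
```python
from h import *
go([.5408,.0521,.101]);s=sensors.get_state();R=Ro.from_quat(s["eef_rot"]);print("tool-frame force",R.inv().apply(s["contact_force"]),s["grasp_force"])
t=optics.grab_frame("top")["pixels"];w=optics.grab_frame("wrist")["pixels"]
cv2.imwrite("pics/c4.png",np.hstack([cv2.resize(w[80:380,160:480],(400,375)),cv2.resize(t[265:340,290:370],(400,375),interpolation=cv2.INTER_CUBIC)]))
```

```text
pos [0.54412722 0.06142672 0.10093706] toolx az 69.23617328288425 tool z [-0.00142904 -0.00200368 -0.99999697] shift [-9.90061995e-03  1.95340089e-04 -3.94987356e-05] w 0.019821707419911093 q [ 0.21  0.39 -0.53  1.96  0.26  0.86 -0.83]
tool-frame force [-8.96760859  0.47477511 -2.51685412] 39.99801456928253
```

View pics/c4.png

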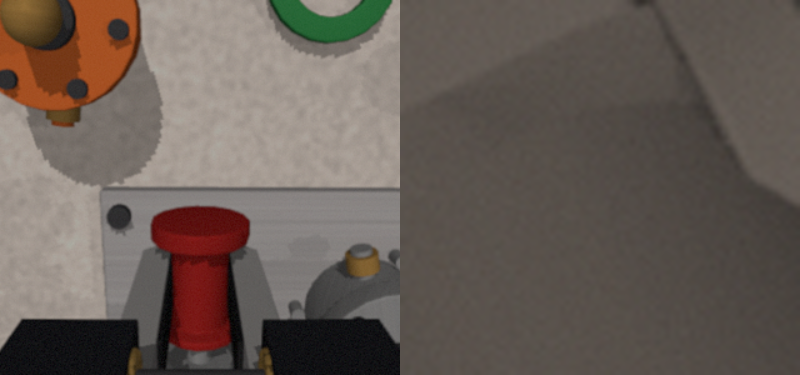

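The pull force of about 9 N matches about 9 mm of travel. I'll pull a bit further, then start the lift.

Emit:
jog_arm --plan "0.001 0 0 0 0 0 255; 0.001 0 0 0 0 0 255; 0 0 0 0 0 0 255; 0 0 0 0 0 0 255; 0 0 -0.003 0 0 0 255; 0 0 -0.004 0 0 0 255; 0 0.0004 -0.007 0 0 0 255; 0 0 0 0 0 0 255; 0 0 0 0 0 0 255"

```text
time: 8.1
tool_pos: [0.5448, 0.0627, 0.1146]
eef_rot: [0.823, 0.568, -0.002, 0.0]
contact_force: [-2.1, -9.7, -5.0]
width: 0.0202
grasp_force: 40.0
```

Emit:
jog_arm --plan "0 0.0006 -0.0068 0 0 0 255; 0 0.0007 -0.0069 0 0 0 255; 0 0.001 -0.0068 0 0 0 255; 0 0.0011 -0.0068 0 0 0 255; 0 0.0014 -0.0067 0 0 0 255; 0 0.0015 -0.0067 0 0 0 255; 0 0.0018 -0.0066 0 0 0 255; 0 0.0019 -0.0066 0 0 0 255; 0 0.0022 -0.0065 0 0 0 255; 0 0.0024 -0.0065 0 0 0 255"

```text
time: 9.1
tool_pos: [0.558, 0.0576, 0.1813]
eef_rot: [0.823, 0.568, -0.002, -0.0]
contact_force: [-4.5, -8.2, -4.3]
width: 0.0202
grasp_force: 40.0
```

Emit:
jog_arm --plan "0 0.0026 -0.0064 0 0 0 255; 0 0.0027 -0.0063 0 0 0 255; 0 0.003 -0.0062 0 0 0 255; 0 0.0031 -0.0061 0 0 0 255; 0 0.0033 -0.006 0 0 0 255; 0 0.0035 -0.0059 0 0 0 255; 0 0.0037 -0.0058 0 0 0 255; 0 0.0038 -0.0057 0 0 0 255; 0 0 0 0 0 0 255; 0 0 0 0 0 0 255"

```text
time: 10.1
tool_pos: [0.582, 0.0488, 0.2296]
eef_rot: [0.823, 0.568, -0.002, -0.0]
contact_force: [-7.9, -6.9, -0.6]
width: 0.0202
grasp_force: 40.0
```

Run:
```python
from h import *
x=np.array([.9346,-.3557]);p0=np.array([.5408,.0528])
s=sensors.get_state();d=s["tool_pos"][:2]-p0;print("along x",d@x,"y",d@[.3557,.9346],"dz",s["tool_pos"][2]-.1013,s["contact_force"],s["grasp_force"],s["width"],s["time"])
go([.5,.05,.2])
f=optics.grab_frame("scene")["pixels"];cv2.imwrite("pics/c5.png",f[60:360,120:520])
```

```text
along x 0.03990527737946517 y 0.010953111368182089 dz 0.128335512789187 [-7.85807741 -6.86822654 -0.62773847] 40.00830352306366 0.020190718054135727 10.1
pos [0.58199151 0.04884247 0.22963551] toolx az 69.226253745522 tool z [-0.00359426 -0.00214973 -0.99999123] shift [-0.02790086 -0.07699416  0.02992746] w 0.020190718054135727 q [ 0.26  0.31 -0.55  1.76  0.18  1.13 -0.71]
```

View pics/c5.png

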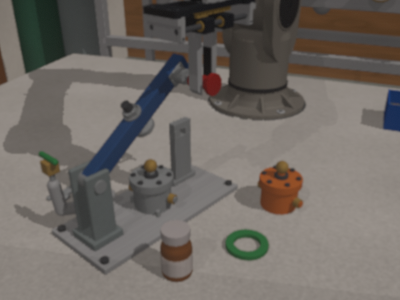

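The picture shows the arm held up by the knob at about (212,85) and the cell with its brass ball seated at (150,185). The jar and gasket are undisturbed. The 128 mm rise corresponds to about 35 degrees.

```bash
python3 -c "
from workcell import bot
print(bot.job_done())"
```

```text
the job is handed in; nothing more can be done
None
```

The latch is pulled and the hold-down arm is held up by its knob at about 35 degrees; the last picture shows the cell still seated and the jar and gasket undisturbed, the spanner was not re-checked, and the job is handed in.

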